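# Lay out the tasting set on two slates

### The job

Lay out the tasting set: stand the square chocolate in the middle of the round slate with the small chocolate disc centred on top of it, and stand the domed chocolate in the middle of the square slate. Lay the long chocolate bar flat on the worktop, centred midway between the two slates and crosswise, at right angles to the line from one slate to the other. Do not disturb the steel ring cutter or the glass jar.

Things in the scene. Friction and masses are not known exactly. Their poses are not given: they have to be found in the camera images.
- block: Square chocolate, 44 x 44 mm, 22 mm high, rounded edges, flat top. About 55 g. Loose, lies flat on the worktop. Origin: centre of its underside; x and y along its sides, z up. All four chocolates are the same plain dark chocolate.
- coin: Small chocolate disc, 34 mm diameter, 14 mm thick, flat faces. About 18 g. Loose, lies flat on the worktop. Origin: centre of its underside; z up.
- dome: Domed round chocolate, 46 mm diameter, 34 mm high: upright round side up to 16 mm, rounded dome above, flat underside. About 55 g. Loose, stands on the worktop. Origin: centre of its underside; z up.
- bar: Long chocolate bar, 90 mm long (its x axis) x 26 mm wide (its y axis) x 22 mm high, with four paler rectangles along its top. About 65 g. Loose, lies flat on the worktop. Origin: centre of its underside; z up.
- round_slate: Round grey slate, 100 mm diameter, 8 mm thick, fixed flat on the worktop; the square chocolate goes on its middle. Origin: centre of its underside (z = 0); its top is at z = 8 mm. Its x axis lies along the straight line through the centres of the two slates (pointing towards or away from the square slate), its y axis square to that line; z up. The centres of the two slates are always 250 mm apart, either one may be on the left.
- square_slate: Square grey slate, 90 x 90 mm, 8 mm thick, fixed flat on the worktop; the domed chocolate goes on its middle. Origin: centre of its underside (z = 0), top at z = 8 mm; x and y along its sides, z up.
- cutter: Bystander: loose steel ring cutter, an open upright ring 54 mm outer diameter, 35 mm high. Origin: centre of its underside. Leave it where it is.
- jar: Bystander: loose closed glass jar with a paper label and a steel lid, 50 mm diameter, 75 mm high. Origin: centre of its underside. Leave it where it is.
Not all that is in view belongs to the job. Leave any blue, orange or purple look-alike of the coin alone.

How it is judged:
By the outcome, as a careful person would: the job done as asked, in the order asked, and still so for the second after the job is handed in, with the robot touching nothing.
It also fails if it takes over 128 s, if anything falls off the work surface, if the arm or the gripper's body presses on something with over 40 N, if the wrist force passes 120 N, or if a joint passes its speed limit or range.

### The arm

A 6-joint arm with a two-finger parallel gripper is mounted at the origin on the work surface. World frame = base frame: x ahead of the robot, y to its left, z up, the work surface at z = 0. Lengths are in m, angles in rad, forces in N, time in s.
With the tool pointing down it reaches from about 0.35 to 0.975 m from the base axis. Payload 4.9 kg.
Tool frame: the origin (TCP) lies midway between the tips of the shut fingers; the grasp point (between the pads) lies 19 mm behind it; z points along the fingers, y is the line along which they close (so a half turn about z gives the same grasp; the last joint's range is limited). The gripper opens to 85 mm and grips with 20 to 120 N. Pads are 22 mm wide; open, the fingers measure 114 mm over their backs; the gripper's body (76 mm by 85 mm) begins 54 mm behind the grasp point. The pads swing forward as they close: fully open they stand 13 mm farther back than shut.
Start: joints at [1.013, 0.053, 1.613, -0, 1.476, -0.119], TCP at [0.266, 0.566, 0.231] pointing down, gripper open.
Joint ranges: [-3.01, 3.01], [-1.01, 2.22], [0.06, 2.58], [-1.02, 4.17], [0.09, 2.62], [-3.14, 3.14]. Speed limits (rad/s): [2.57, 2.57, 3.14, 3.14, 3.14, 3.14].

### API

Orientations are given as a rotation vector (axis times angle).
In Python, from station import ctrl, optics, job gives the robot as it stands.
- The arm moves only by the shell command python3 -m jog 'ROWS' [OPENING] [FORCE]. ROWS is JSON, a list of rows, each a list of 2 entries, a list of its own where there are three numbers: the shift along the tool's x, y, z in m, then the turn, a rotation vector about the tool's x, y, z in rad. A call has 1 to 5 rows; each row is the pose to reach, as a shift and turn from the pose commanded when the call began, along the tool's axes at that moment; what a row does not reach only later rows make up. A row lasts 1/10 s, in which the tool goes at most 50 mm and 8.59 degrees, less where a joint would pass 70% of its speed; a pose out of reach is approached as far as the arm can. A call with a gripper value outside its range is refused whole. OPENING is the opening, from 0 (shut) to 1 (fully open), set as the call begins (- or left out, the last holds). The fingers move at their own pace and stop on an object; FORCE is the grip in N (left out, the last holds). Time passes only in rows, so rows that repeat a pose let the fingers close. It gives the time, the measured TCP pose, the force, the opening and the grip force at its end, in the units of the state.
- ctrl.get_obs(): the state, without advancing time (a new reading comes with each control period).
- optics.get_image(name): name is "scene" or "top"; returns a dict with "image" (400x640x3 uint8, blue, green, red), "fx", "fy", "cx", "cy" (pixels), "D" ([k1, k2, p1, p2, k3] as OpenCV has them; the pictures are not rectified), "rvec" (rotation vector, rad) and "tvec" (3), from world to camera coordinates, as OpenCV has them. Camera axes: x right, y down, z forward; pixel columns grow to the right and rows downward; lengths in m; the calibration is good to about 2 mm. A picture is of the moment at which its call begins. There is no depth.
- job.finish_job(): hands the job in; it is judged then, once.
The state is a dict: "t": time; "q": joint angles; "dq": joint speeds; "effort": joint torques, N m; "tool_pos": TCP position; "tool_rot": TCP orientation; "contact_force": force on the tool from outside, world axes, zero at the start; "wrist_torque": the same for the moment, N m; "opening": finger opening in m; "grip_force": force on a finger pad.
Only numpy, scipy, OpenCV 4.12 (cv2) and the standard library are available. Lean on these libraries where they do the work, as an engineer would, in place of code of your own. Each camera call takes 0.05 s, during which the arm holds its last target. There are 200 camera calls.

## Working session

There is one attempt and no reset: what is moved stays moved. The work goes in short steps, Python scripts to look and compute and a shell command to move; the robot and the scene stay as the last step left them, time stands still between calls to the robot, and variables do not carry over. Pictures are saved under pics/ and viewed, at most 14 in all, crops included, and the job is handed in when it is done.

```bash
ls; mkdir -p pics; python3 - <<'E'
from station import ctrl, optics, job
import cv2
for n in("scene","top"):
    d=optics.get_image(n);cv2.imwrite(f"pics/{n}0.png",d["image"])
    print(n,{k:v for k,v in d.items() if k!="image"})
print(ctrl.get_obs())
E
```

```text
pics
scene {'fx': 369.02521091287133, 'fy': 369.02521091287133, 'cx': 324.87686299917203, 'cy': 207.5918854222532, 'D': array([-0.04687753,  0.        ,  0.        ,  0.        ,  0.        ]), 'rvec': array([ 1.14615881,  2.28004636, -1.052166  ]), 'tvec': array([ 0.28177555, -0.21869001,  1.06415952])}
top {'fx': 401.27593630124795, 'fy': 401.27593630124795, 'cx': 320.02699225570507, 'cy': 199.85493836512845, 'D': array([-0.05248647,  0.        ,  0.        ,  0.        ,  0.        ]), 'rvec': array([ 2.08185592, -2.11504024,  0.24219247]), 'tvec': array([-0.0075844 ,  0.49793893,  0.77361086])}
{'t': 0.1, 'q': array([ 1.01298758e+00,  5.32948670e-02,  1.61416067e+00, -6.26860590e-06,
        1.47598143e+00, -1.19014732e-01]), 'dq': array([ 0.00139901, -0.00117501, -0.00301454, -0.00103403,  0.00016713,
       -0.00024103]), 'effort': array([-1.43379766e-04, -3.94909573e+01, -3.71361458e+01, -1.37648449e-04,
        3.93910901e-03, -1.77776838e-05]), 'tool_pos': array([0.26524092, 0.56530727, 0.23018108]), 'tool_rot': array([-6.83606596e-01, -3.06569228e+00,  2.73546012e-03]), 'contact_force': array([ 0.900366  , -0.13695534,  0.05973377]), 'wrist_torque': array([ 0.07441474, -0.00544802,  0.01471405]), 'grip_force': 0.0, 'opening': 0.08526295279942253}
```

View pics/top0.png

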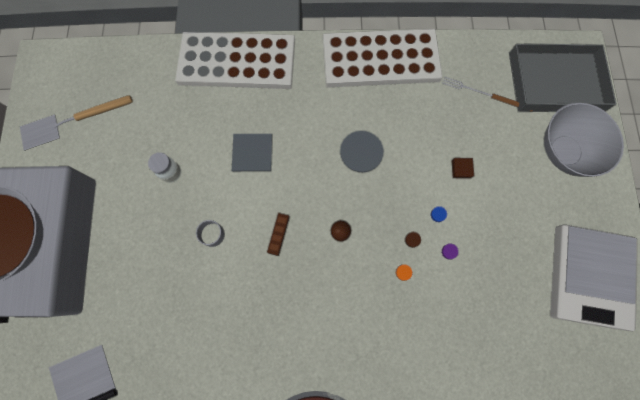

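View pics/scene0.png

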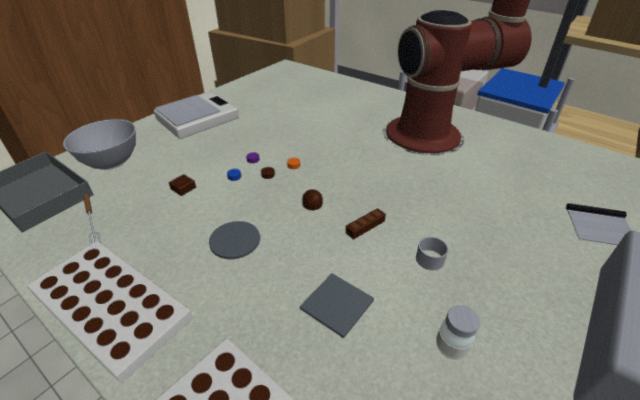

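The top view shows the square slate at (252,152), round slate (362,152), block (463,168), coin (413,240), dome (341,230), bar (278,234), cutter (210,234) and jar (163,166). In the scene view they are at block (182,185), coin (268,173), dome (313,200), bar (366,223), round slate (235,240) and square slate (337,304).

```bash
cat > h.py <<'E'
from station import ctrl, optics, job
import cv2, numpy as np
from scipy.spatial.transform import Rotation as R
def cam(n):
    d=optics.get_image(n); d["K"]=np.array([[d["fx"],0,d["cx"]],[0,d["fy"],d["cy"]],[0,0,1]])
    d["R"]=cv2.Rodrigues(d["rvec"])[0]; d["t"]=np.ravel(d["tvec"]); d["o"]=-d["R"].T@d["t"]; return d
def rays(d,px):
    u=cv2.undistortPoints(np.array(px,float).reshape(-1,1,2),d["K"],d["D"]).reshape(-1,2)
    return np.c_[u,np.ones(len(u))]@d["R"]
def plane(d,px,z):
    r=rays(d,px); return d["o"]+r*((z-d["o"][2])/r[:,2])[:,None]
def tri(d1,p1,d2,p2):
    a,b=rays(d1,[p1])[0],rays(d2,[p2])[0]
    s=np.linalg.lstsq(np.c_[a,-b],d2["o"]-d1["o"],rcond=None)[0]
    A,B=d1["o"]+s[0]*a,d2["o"]+s[1]*b
    return (A+B)/2,np.linalg.norm(A-B)
def masks(d):
    im=d["image"].astype(int); b,g,r=im[...,0],im[...,1],im[...,2]
    hsv=cv2.cvtColor(d["image"],cv2.COLOR_BGR2HSV)
    choc=((r-b>12)&(r<150)&(hsv[...,1]>90))|(im.max(2)<35)
    slate=(abs(r-g)<20)&(b>=r)&(im.max(2)<95)&(im.max(2)>35)
    return [cv2.morphologyEx(m.astype(np.uint8)*255,cv2.MORPH_CLOSE,np.ones((3,3))) for m in(choc,slate)]
def blob(m,px,rad=40):
    cs,_=cv2.findContours(m,cv2.RETR_EXTERNAL,cv2.CHAIN_APPROX_NONE)
    cs=[c for c in cs if cv2.contourArea(c)>20]
    def cen(c): M=cv2.moments(c); return np.array([M["m10"],M["m01"]])/M["m00"]
    c=min(cs,key=lambda c:np.linalg.norm(cen(c)-px)); return cen(c),c
E
python3 - <<'E'
from h import *
np.set_printoptions(precision=4,suppress=True)
T,S=cam("top"),cam("scene"); mt,ms=masks(T),masks(S)
P=dict(block=((463,168),(182,185),0),coin=((413,240),(268,173),0),dome=((341,230),(313,200),0),bar=((278,234),(366,223),0),round=((362,152),(235,240),1),square=((252,152),(337,304),1))
print("cams",T["o"],S["o"])
for k,(a,b,i) in P.items():
    ca,A=blob(mt[i],a); cb,B=blob(ms[i],b); p,e=tri(T,ca,S,cb)
    z={'block':.022,'coin':.014,'dome':.017,'bar':.022}.get(k,.008)
    q=plane(T,A.reshape(-1,2),z)[:,:2]; rc=cv2.minAreaRect((q*1000).astype(np.float32))
    print(k,ca,cb,cv2.contourArea(A),cv2.contourArea(B),"tri",p,"gap",e,"cast",plane(T,[ca],z*.75 if z>.01 else z)[0][:2],"rect mm",np.round(rc[0],1),np.round(rc[1],1),round(rc[2],1))
for k,p in dict(cutter=(210,234),jar=(162,160),b=(439,214),o=(404,272),p=(450,251)).items(): print(k,plane(T,[p],.07 if k=="jar" else .01)[0][:2])
E
```

```text
cams [ 0.3074 -0.0149  0.867 ] [0.9333 0.34   0.5224]
block [462.536 167.377] [182.1652 184.5186] 335.5 291.5 tri [ 0.5793 -0.3378  0.0073] gap 0.0011678488868350015 cast [ 0.5768 -0.3349] rect mm [ 575.  -332.8] [45.3 44.3] 88.6
coin [412.7537 239.2806] [267.5568 172.4716] 145.5 88.0 tri [ 0.4195 -0.2149  0.0027] gap 0.0005858741756281596 cast [ 0.4186 -0.2134] rect mm [ 418.3 -212.5] [29.7 29.6] 42.5
dome [340.3096 230.4625] [312.256  199.6421] 267.0 271.5 tri [ 0.441  -0.0584  0.007 ] gap 0.0001638720662803172 cast [ 0.4401 -0.058 ] rect mm [439.5 -58.2] [39.3 39.8] 43.8
bar [277.8257 233.8225] [365.0775 223.1334] 406.5 503.5 tri [0.4361 0.0763 0.0071] gap 0.0013261396734215026 cast [0.4343 0.0759] rect mm [434.1  75.2] [24.  86.7] 74.3
round [361.3772 151.4687] [234.0052 239.9519] 1279.0 1390.5 tri [ 0.6249 -0.1125 -0.0031] gap 0.0009853017969954842 cast [ 0.6205 -0.1109] rect mm [ 621.1 -111.3] [93.3 93.6] 89.1
square [251.8778 152.512 ] [336.6111 304.8677] 1303.5 2362.5 tri [ 0.6269  0.1392 -0.004 ] gap 0.0007052695052273062 cast [0.6223 0.1374] rect mm [622.8 137.7] [87.6 84.1] 89.0
cutter [0.437  0.2235]
jar [0.5867 0.3167]
b [ 0.473  -0.2748]
o [ 0.3496 -0.1904]
p [ 0.392  -0.2921]
```

Height readings share a bias of about −8 to −11 mm, which comes from calibration. The plan positions are consistent: slate spacing is 249 mm and the sizes match. I'll move over the block and check with the gripper in view.

```bash
python3 -m jog '[[[0,0,0],[0,0,-0.439]],[[0,0,0],[0,0,-0.439]],[[0,0,0],[0,0,-0.439]],[[0,0,0],[0,0,-0.439]]]' 1 40
for i in 1 2 3 4; do python3 -m jog '[[[-0.078,-0.225,0],[0,0,0]],[[-0.078,-0.225,0],[0,0,0]],[[-0.078,-0.225,0],[0,0,0]],[[-0.078,-0.225,0],[0,0,0]],[[-0.078,-0.225,0],[0,0,0]]]'; done
```

```text
t: 0.6
tool_pos: [0.2654, 0.5656, 0.231]
tool_rot: [-0.0, -3.141, 0.001]
contact_force: [-0.0, 0.3, -0.2]
opening: 0.0857
grip_force: 0.0
t: 1.1
tool_pos: [0.3439, 0.3385, 0.2312]
tool_rot: [0.006, 3.141, -0.001]
contact_force: [0.8, 0.8, -0.7]
opening: 0.0854
grip_force: 0.0
t: 1.6
tool_pos: [0.422, 0.1134, 0.2315]
tool_rot: [0.007, 3.141, -0.0]
contact_force: [-0.4, 0.6, -0.6]
opening: 0.0855
grip_force: 0.0
t: 2.1
tool_pos: [0.5, -0.112, 0.2313]
tool_rot: [0.008, 3.141, -0.001]
contact_force: [0.8, 1.2, -0.4]
opening: 0.0851
grip_force: 0.0
t: 2.6
tool_pos: [0.578, -0.337, 0.2308]
tool_rot: [-0.007, -3.141, 0.0]
contact_force: [0.7, 0.2, 0.2]
opening: 0.0856
grip_force: 0.0
```

```bash
python3 -m jog '[[[0,0,0.05],[0,0,0]],[[0,0,0.1],[0,0,0]],[[0,0,0.15],[0,0,0]],[[0,0,0.16],[0,0,0]]]'
python3 - <<'E'
from h import *
S=cam("scene");T=cam("top");o=ctrl.get_obs()["tool_pos"];print(o)
for d in(S,T):
    print(cv2.projectPoints(np.array([o,[.5768,-.3349,.022]]),d["rvec"],d["tvec"],d["K"],d["D"])[0].reshape(-1,2))
a=cv2.resize(S["image"][90:250,100:260],None,fx=3.5,fy=3.5,interpolation=2);b=cv2.resize(T["image"][90:250,380:540][:,:60*1+2],None,fx=3.5,fy=3.5) if 0 else cv2.resize(T["image"][110:210,410:470+0],None,fx=3.5,fy=5.6)
b=cv2.resize(T["image"][110:230,420:480],None,fx=3.5,fy=3.5);b=cv2.copyMakeBorder(b,0,560-b.shape[0],0,0,cv2.BORDER_CONSTANT)
cv2.imwrite("pics/b1.png",np.hstack([a,b]))
E
```

```text
t: 3.0
tool_pos: [0.5731, -0.3311, 0.0629]
tool_rot: [-0.004, -3.13, -0.013]
contact_force: [-1.6, -0.4, -0.8]
opening: 0.0855
grip_force: 0.0
[ 0.5762808  -0.33308228  0.06886318]
[[177.59799779 162.45783239]
 [182.02274176 179.28774136]]
[[470.16596132 160.00028873]
 [463.39884883 166.62138985]]
```

View pics/b1.png

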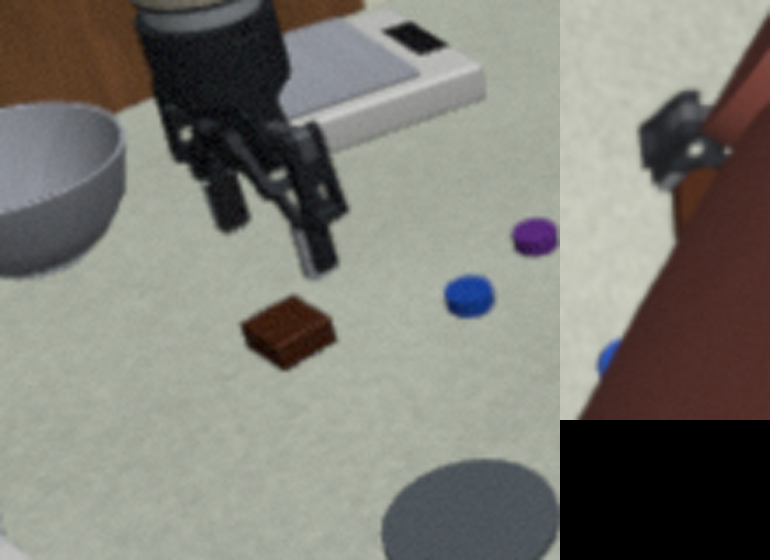

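The block's top centre is at (182,183), and the midpoint of the fingertips is about (179,162). Both sit roughly 3–4 px lower than the calibration predicts, so the scene camera carries the bias and the top-camera positions agree with the robot. I'll descend and grasp.

```bash
python3 -m jog '[[[0,0.002,0.03],[0,0,0]],[[0,0.002,0.05],[0,0,0]],[[0,0.002,0.06],[0,0,0]],[[0,0.002,0.068],[0,0,0]],[[0,0.002,0.068],[0,0,0]]]'
for i in 1 2; do python3 -m jog '[[[0,0,0],[0,0,0]],[[0,0,0],[0,0,0]],[[0,0,0],[0,0,0]],[[0,0,0],[0,0,0]]]' 0 30; done
```

```text
t: 3.6
tool_pos: [0.5784, -0.3326, 0.0044]
tool_rot: [0.0, 3.14, -0.001]
contact_force: [0.5, 0.7, 0.2]
opening: 0.0853
grip_force: 0.0
t: 4.0
tool_pos: [0.5786, -0.3329, 0.0048]
tool_rot: [-0.0, 3.14, -0.002]
contact_force: [-0.0, 0.4, 2.7]
opening: 0.0436
grip_force: 32.5
t: 4.4
tool_pos: [0.5786, -0.3329, 0.0048]
tool_rot: [-0.0, 3.14, -0.002]
contact_force: [-0.0, -0.8, 6.0]
opening: 0.0431
grip_force: 32.8
```

```bash
python3 -m jog '[[[0,0,-0.02],[0,0,0]],[[0,0,-0.05],[0,0,0]],[[0,0,-0.08],[0,0,0]],[[0,0,-0.08],[0,0,0]]]'
python3 -m jog '[[[-0.01,0.045,0],[0,0,0]],[[-0.02,0.09,0],[0,0,0]],[[-0.03,0.135,0],[0,0,0]],[[-0.037,0.18,0],[0,0,0]],[[-0.044,0.2215,0],[0,0,0]]]'
python3 -m jog '[[[0,0,0],[0,0,0]],[[0,0,0.02],[0,0,0]],[[0,0,0.04],[0,0,0]],[[0,0,0.05],[0,0,0]],[[0,0,0.05],[0,0,0]]]'
```

```text
t: 4.8
tool_pos: [0.5803, -0.3339, 0.0885]
tool_rot: [-0.0, 3.135, -0.008]
contact_force: [0.8, -0.6, 0.9]
opening: 0.0432
grip_force: 32.2
t: 5.3
tool_pos: [0.6206, -0.1083, 0.0814]
tool_rot: [0.001, -3.139, -0.002]
contact_force: [1.2, -0.2, -0.4]
opening: 0.0434
grip_force: 32.1
t: 5.8
tool_pos: [0.6194, -0.1105, 0.0301]
tool_rot: [-0.0, -3.136, -0.002]
contact_force: [0.3, -0.1, -1.0]
opening: 0.0433
grip_force: 32.1
```

```bash
python3 - <<'E'
from h import *
S=cam("scene");T=cam("top");o=ctrl.get_obs()["tool_pos"];print(o)
for d in(S,T): print(cv2.projectPoints(np.array([o,[.621,-.1113,.008]]),d["rvec"],d["tvec"],d["K"],d["D"])[0].reshape(-1,2))
a=cv2.resize(S["image"][150:270,170:290],None,fx=4,fy=4,interpolation=2);b=cv2.resize(T["image"][90:210,320:400],None,fx=4,fy=4)
cv2.imwrite("pics/b2.png",np.hstack([a,b]))
E
```

```text
[ 0.62149424 -0.11105355  0.03310108]
[[233.14345303 226.15666797]
 [235.26470889 235.20223346]]
[[362.52916993 147.1267973 ]
 [361.54277481 151.27694511]]
```

View pics/b2.png

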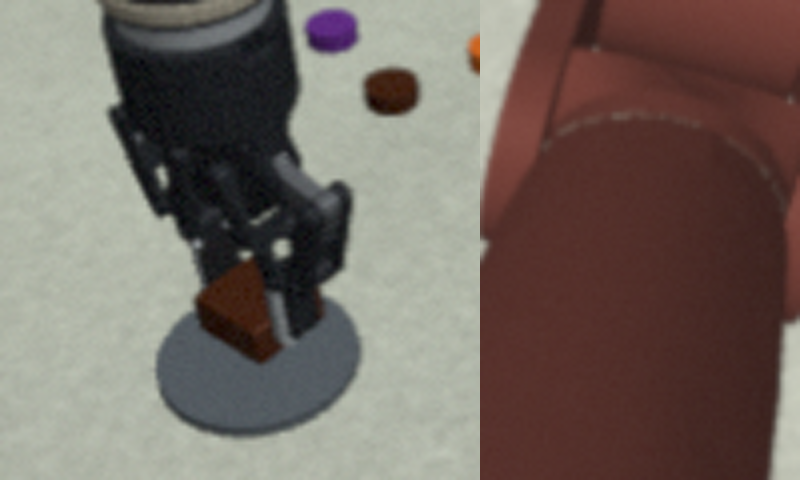

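The block is held over the slate, whose centre is at about (234.5,240), and looks aligned. I'll lower it, release and retreat.

```bash
python3 -m jog '[[[0,0,0.008],[0,0,0]],[[0,0,0.014],[0,0,0]],[[0,0,0.018],[0,0,0]],[[0,0,0.0195],[0,0,0]],[[0,0,0.0195],[0,0,0]]]'
python3 -m jog '[[[0,0,0],[0,0,0]],[[0,0,0],[0,0,0]],[[0,0,0],[0,0,0]]]' 0.7
python3 -m jog '[[[0,0,-0.03],[0,0,0]],[[0,0,-0.07],[0,0,0]],[[0,0,-0.12],[0,0,0]],[[0,0,-0.12],[0,0,0]]]' 0.7
python3 -m jog '[[[0.04,-0.03,0],[0,0,0]],[[0.08,-0.06,0],[0,0,0]],[[0.12,-0.08,0],[0,0,0]],[[0.16,-0.09,0],[0,0,0]],[[0.2,-0.1,0],[0,0,0]]]'
python3 - <<'E'
from h import *
np.set_printoptions(precision=4,suppress=True)
S=cam("scene");T=cam("top");o=ctrl.get_obs()["tool_pos"];print(o)
a=cv2.resize(S["image"][150:270,170:290],None,fx=4,fy=4,interpolation=2);b=cv2.resize(T["image"][110:190,320:400],None,fx=4,fy=4);b=cv2.copyMakeBorder(b,0,160,0,0,cv2.BORDER_CONSTANT)
cv2.imwrite("pics/b3.png",np.hstack([a,b]))
mt=masks(T)
for i,p,z in((0,(361,151),.03),(1,(361,151),.008)):
    c,A=blob(mt[i],p);rc=cv2.minAreaRect((plane(T,A.reshape(-1,2),z)[:,:2]*1000).astype(np.float32));print(c,cv2.contourArea(A),np.round(rc[0],1),np.round(rc[1],1),rc[2])
E
```

```text
t: 6.4
tool_pos: [0.6215, -0.1106, 0.0135]
tool_rot: [0.0, -3.141, -0.0]
contact_force: [-0.8, -0.5, -1.3]
opening: 0.0433
grip_force: 32.1
t: 6.7
tool_pos: [0.622, -0.1107, 0.0142]
tool_rot: [-0.0, 3.141, -0.0]
contact_force: [0.3, -0.1, 0.2]
opening: 0.0595
grip_force: 0.0
t: 7.1
tool_pos: [0.6269, -0.1122, 0.1438]
tool_rot: [-0.001, 3.126, -0.007]
contact_force: [0.6, 0.1, 1.6]
opening: 0.0597
grip_force: 0.0
t: 7.6
tool_pos: [0.4203, -0.2113, 0.134]
tool_rot: [-0.0, 3.141, -0.001]
contact_force: [-0.4, -1.0, 1.0]
opening: 0.0598
grip_force: 0.0
[ 0.4181 -0.211   0.1329]
[361.  149.5] 340.0 [ 617.3 -107.9] [40.  45.2] 88.01644134521484
[441.3512 167.606 ] 261.0 [ 580.5 -289.6] [ 17.6 114.4] 51.80922317504883
```

View pics/b3.png

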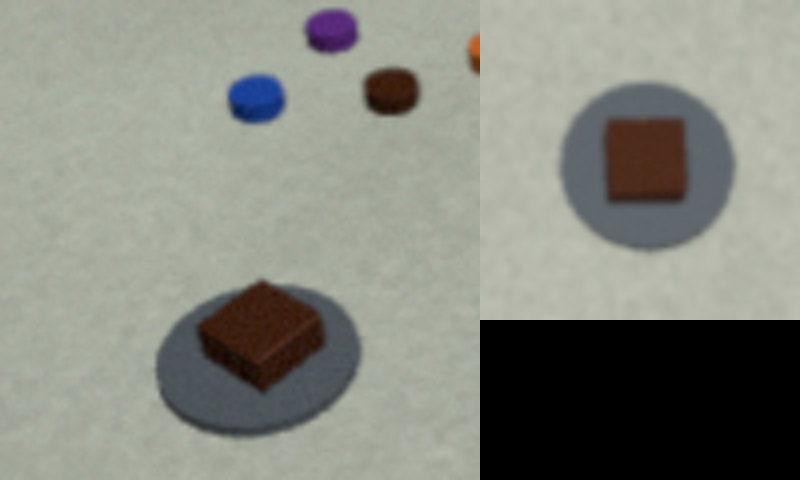

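The block stands on the slate and looks near centre. In the top view the slate spans columns 340–384 and rows 130–172, and the block spans columns 351–371. I'll measure its edges more finely.

```bash
cat >> h.py <<'E'
def edges(p,thr):
    "subpixel positions of strong steps in a 1-D profile"
    g=np.gradient(cv2.GaussianBlur(p.reshape(1,-1),(3,1),0).ravel()); out=[]
    for i in range(1,len(g)-1):
        if abs(g[i])>thr and abs(g[i])>=abs(g[i-1]) and abs(g[i])>abs(g[i+1]):
            w=np.abs(g[i-1:i+2]); out.append((round(i+(w[2]-w[0])/(2*(2*w[1]-w[0]-w[2])+1e-9),2),round(g[i],1)))
    return out
E
python3 - <<'E'
from h import *
np.set_printoptions(precision=4,suppress=True)
T=cam("top"); im=T["image"].astype(float)
pc=im[120:185,356:367].mean((1)); pr=im[145:154,330:395].mean(0)
for ch in(0,2):
  print(ch,"rows",[(120+a,g) for a,g in edges(pc[:,ch].copy(),4)]); print("cols",[(330+a,g) for a,g in edges(pr[:,ch].copy(),4)])
for px in [(361,r) for r in np.arange(129,134)]: pass
print("x per row z=.008",plane(T,[(361.5,130),(361.5,131),(361.5,172)],.008)[:,0],"z=.03",plane(T,[(361.5,139),(361.5,140),(361.5,141)],.03)[:,0])
print("y per col z=.008",plane(T,[(340,149.5),(384,149.5)],.008)[:,1],"z=.03",plane(T,[(351,149.5),(371,149.5)],.03)[:,1])
E
```

```text
0 rows [(np.float64(130.23), np.float64(-20.4)), (np.float64(139.3), np.float64(-26.3)), (np.float64(160.22), np.float64(27.4)), (np.float64(172.23), np.float64(22.5))]
cols [(np.float64(339.73), np.float64(-18.7)), (np.float64(350.88), np.float64(-25.6)), (np.float64(370.95), np.float64(25.9)), (np.float64(383.0), np.float64(19.2))]
2 rows [(np.float64(130.28), np.float64(-27.5)), (np.float64(139.12), np.float64(-6.0)), (np.float64(157.36), np.float64(-7.9)), (np.float64(160.49), np.float64(13.5)), (np.float64(172.09), np.float64(29.6))]
cols [(np.float64(339.79), np.float64(-25.7)), (np.float64(350.13), np.float64(-7.9)), (np.float64(371.8), np.float64(6.3)), (np.float64(382.94), np.float64(26.5))]
x per row z=.008 [0.6728 0.6703 0.572 ] z=.03 [0.6419 0.6395 0.6372]
y per col z=.008 [-0.0626 -0.1625] z=.03 [-0.0857 -0.1299]
```

Casting the edges puts the block at about (0.6205,−0.1086) and the slate centre at (0.6219,−0.1111). It is about 2.5 mm off in y and 1 mm in x, so I'll regrip and mend it.

```bash
python3 -m jog '[[[-0.04,0.02,0],[0,0,0]],[[-0.08,0.04,0],[0,0,0]],[[-0.12,0.06,0],[0,0,0]],[[-0.16,0.08,0],[0,0,0]],[[-0.2,0.1,0],[0,0,0]]]' 0.8
python3 -m jog '[[[0,0,0],[0,0,0]],[[0,0,0.04],[0,0,0]],[[0,0,0.08],[0,0,0]],[[0,0,0.11],[0,0,0]],[[0,0,0.119],[0,0,0]]]'
python3 -m jog '[[[0,0,0],[0,0,0]],[[0,0,0],[0,0,0]],[[0,0,0],[0,0,0]],[[0,0,0],[0,0,0]],[[0,0,0],[0,0,0]]]' 0 25
python3 -m jog '[[[0,0,-0.003],[0,0,0]],[[-0.001,-0.0025,-0.003],[0,0,0]],[[-0.001,-0.0025,-0.003],[0,0,0]],[[-0.001,-0.0025,0],[0,0,0]],[[-0.001,-0.0025,0],[0,0,0]]]'
python3 -m jog '[[[0,0,0],[0,0,0]],[[0,0,0],[0,0,0]],[[0,0,0],[0,0,0]],[[0,0,0],[0,0,0]]]' 0.7
python3 -m jog '[[[0,0,-0.03],[0,0,0]],[[0,0,-0.07],[0,0,0]],[[0,0,-0.12],[0,0,0]],[[0,0,-0.12],[0,0,0]]]'
python3 -m jog '[[[0.04,-0.02,0],[0,0,0]],[[0.08,-0.04,0],[0,0,0]],[[0.12,-0.06,0],[0,0,0]],[[0.16,-0.08,0],[0,0,0]],[[0.2,-0.1,0],[0,0,0]]]'
python3 - <<'E'
from h import *
T=cam("top"); im=T["image"].astype(float)
pc=im[120:185,356:367].mean((1)); pr=im[145:154,330:395].mean(0)
r=[120+a for a,g in edges(pc[:,0].copy(),9)];c=[330+a for a,g in edges(pr[:,0].copy(),9)]
print(r,c)
X=lambda v,z:plane(T,[(361.5,v)],z)[0,0]; Y=lambda u,z:plane(T,[(u,149.5)],z)[0,1]
print("slate",(X(r[0],.008)+X(r[3],.008))/2,(Y(c[0],.008)+Y(c[3],.008))/2,"block x",X(r[1],.03)-.022,X(r[2],.008)+.022,"y",Y(c[2],.03)+.022,Y(c[1],.008)-.022)
E
```

```text
t: 8.25
tool_pos: [0.6246, -0.1089, 0.1339]
tool_rot: [-0.002, 3.14, -0.0]
contact_force: [0.4, -0.3, 0.1]
opening: 0.0684
grip_force: 0.0
t: 8.75
tool_pos: [0.6191, -0.1094, 0.0103]
tool_rot: [0.001, -3.135, -0.003]
contact_force: [-0.3, 0.3, -1.5]
opening: 0.0685
grip_force: 0.0
t: 9.25
tool_pos: [0.6226, -0.1109, 0.0163]
tool_rot: [-0.0, 3.139, -0.001]
contact_force: [-0.7, 1.0, 0.6]
opening: 0.0429
grip_force: 29.6
t: 9.75
tool_pos: [0.6231, -0.1134, 0.0163]
tool_rot: [-0.0, 3.141, -0.001]
contact_force: [-3.0, 0.8, 7.5]
opening: 0.0433
grip_force: 30.4
t: 10.15
tool_pos: [0.6224, -0.1131, 0.0144]
tool_rot: [0.0, -3.141, -0.0]
contact_force: [-0.2, 0.1, -0.8]
opening: 0.0599
grip_force: 0.0
t: 10.55
tool_pos: [0.6277, -0.1146, 0.1442]
tool_rot: [-0.0, 3.127, -0.007]
contact_force: [0.6, -1.1, 0.9]
opening: 0.0597
grip_force: 0.0
t: 11.05
tool_pos: [0.4211, -0.2136, 0.1346]
tool_rot: [-0.001, 3.141, -0.001]
contact_force: [-0.1, -1.1, 0.5]
opening: 0.0593
grip_force: 0.0
[np.float64(130.25), np.float64(139.25), np.float64(159.99), np.float64(172.22)] [np.float64(339.72), np.float64(352.19), np.float64(372.25), np.float64(382.99)]
slate 0.6217916527515663 -0.11108293616069567 block x 0.6193023981117037 0.6222208179011459 y -0.11069456304035658 -0.1122464166236192
```

The block is now within about 1 mm of centre. Next is the coin.

```bash
python3 -m jog '[[[0.002,-0.002,0],[0,0,0]],[[0.002,-0.002,0.04],[0,0,0]],[[0.002,-0.002,0.085],[0,0,0]],[[0.002,-0.002,0.115],[0,0,0]],[[0.002,-0.002,0.13],[0,0,0]]]'
python3 -m jog '[[[0,0,0.002],[0,0,0]],[[0,0,0.002],[0,0,0]]]'
for i in 1 2; do python3 -m jog '[[[0,0,0],[0,0,0]],[[0,0,0],[0,0,0]],[[0,0,0],[0,0,0]],[[0,0,0],[0,0,0]]]' 0 20;done
python3 -m jog '[[[0,0,-0.03],[0,0,0]],[[0,0,-0.06],[0,0,0]],[[0,0,-0.09],[0,0,0]],[[0,0,-0.09],[0,0,0]]]'
```

```text
t: 11.6
tool_pos: [0.4196, -0.2134, 0.0014]
tool_rot: [0.002, -3.138, -0.005]
contact_force: [-0.1, -1.0, -0.4]
opening: 0.0597
grip_force: 0.0
t: 11.8
tool_pos: [0.4214, -0.215, 0.0028]
tool_rot: [0.002, -3.142, -0.0]
contact_force: [0.8, 0.2, -0.3]
opening: 0.0593
grip_force: 0.0
t: 12.2
tool_pos: [0.422, -0.216, 0.0045]
tool_rot: [-0.0, 3.139, -0.003]
contact_force: [0.5, 1.2, 6.8]
opening: 0.0317
grip_force: 20.0
t: 12.6
tool_pos: [0.422, -0.2159, 0.0045]
tool_rot: [-0.0, 3.139, -0.002]
contact_force: [0.4, 1.0, 6.3]
opening: 0.0316
grip_force: 20.0
t: 13.0
tool_pos: [0.4235, -0.2173, 0.0979]
tool_rot: [-0.0, 3.134, -0.009]
contact_force: [1.1, 0.8, -0.2]
opening: 0.0319
grip_force: 20.1
```

```bash
python3 -m jog '[[[-0.04,0.02,0],[0,0,0]],[[-0.08,0.04,0],[0,0,0]],[[-0.12,0.06,0],[0,0,0]],[[-0.16,0.08,0],[0,0,0]],[[-0.202,0.103,0],[0,0,0]]]'
python3 -m jog '[[[0,0,0],[0,0,0]],[[0,0,0.02],[0,0,0]],[[0,0,0.04],[0,0,0]],[[0,0,0.04],[0,0,0]],[[0,0,0.04],[0,0,0]]]'
python3 - <<'E'
from h import *
S=cam("scene");o=ctrl.get_obs()["tool_pos"];print(o)
cv2.imwrite("pics/c1.png",cv2.resize(S["image"][160:260,180:300],None,fx=5,fy=5,interpolation=2))
E
```

```text
t: 13.5
tool_pos: [0.6233, -0.1112, 0.0913]
tool_rot: [-0.0, -3.14, -0.0]
contact_force: [-0.1, -0.0, 0.6]
opening: 0.0317
grip_force: 20.1
t: 14.0
tool_pos: [0.6215, -0.1122, 0.0518]
tool_rot: [-0.0, -3.139, -0.001]
contact_force: [-1.3, 0.2, -0.0]
opening: 0.032
grip_force: 20.1
[ 0.62244692 -0.11248117  0.05307349]
```

View pics/c1.png

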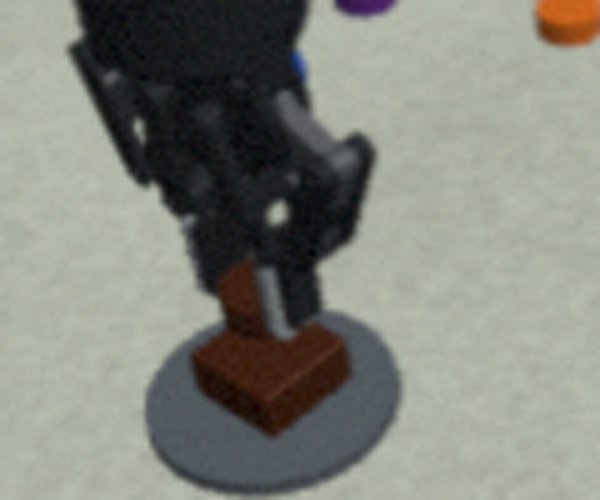

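The coin is held level above the block, at about (231,219). I'll lower it and release.

```bash
python3 -m jog '[[[-0.001,-0.0005,0.008],[0,0,0]],[[-0.001,-0.0005,0.014],[0,0,0]],[[-0.001,-0.0005,0.0175],[0,0,0]],[[-0.001,-0.0005,0.0185],[0,0,0]],[[-0.001,-0.0005,0.0185],[0,0,0]]]'
python3 -m jog '[[[0,0,0],[0,0,0]],[[0,0,0],[0,0,0]],[[0,0,0],[0,0,0]],[[0,0,0],[0,0,0]]]' 0.7
python3 -m jog '[[[0,0,-0.03],[0,0,0]],[[0,0,-0.07],[0,0,0]],[[0,0,-0.12],[0,0,0]],[[0,0,-0.12],[0,0,0]]]'
python3 -m jog '[[[0.04,0.01,0],[0,0,0]],[[0.08,0.02,0],[0,0,0]],[[0.12,0.03,0],[0,0,0]],[[0.16,0.04,0],[0,0,0]],[[0.2,0.05,0],[0,0,0]]]'
python3 - <<'E'
from h import *
T=cam("top");S=cam("scene");print(ctrl.get_obs()["tool_pos"])
a=cv2.resize(S["image"][190:260,190:270],None,fx=5,fy=5,interpolation=2);b=cv2.resize(T["image"][120:190,320:400],None,fx=5,fy=5,interpolation=2)
cv2.imwrite("pics/c2.png",np.hstack([a,b]))
im=T["image"].astype(float)
pc=im[120:185,359:366].mean((1)); pr=im[143:150,330:395].mean(0)
for k in(1,2):print([(120+a,g) for a,g in edges(pc[:,k].copy(),3)],[(330+a,g) for a,g in edges(pr[:,k].copy(),3)])
for z in(.03,.044):print(z,plane(T,[(362,140),(362,150),(352,146),(372,146)],z)[:,:2].round(4))
E
```

```text
t: 14.55
tool_pos: [0.6237, -0.1127, 0.0346]
tool_rot: [0.0, -3.142, 0.0]
contact_force: [-1.5, 0.3, 2.1]
opening: 0.0322
grip_force: 20.3
t: 14.95
tool_pos: [0.6236, -0.1126, 0.0342]
tool_rot: [0.0, -3.142, 0.0]
contact_force: [0.3, 0.1, 0.1]
opening: 0.06
grip_force: 0.0
t: 15.35
tool_pos: [0.6286, -0.1141, 0.1641]
tool_rot: [-0.001, 3.127, -0.007]
contact_force: [0.3, 0.1, 1.1]
opening: 0.0599
grip_force: 0.0
t: 15.85
tool_pos: [0.4222, -0.0623, 0.154]
tool_rot: [-0.0, 3.142, -0.0]
contact_force: [0.2, -0.6, 0.3]
opening: 0.0594
grip_force: 0.0
[ 0.41936343 -0.06118771  0.15242031]
[(np.float64(130.2), np.float64(-26.3)), (np.float64(139.07), np.float64(-19.6)), (np.float64(152.31), np.float64(-3.4))] [(np.float64(336.49), np.float64(27.8)), (np.float64(340.17), np.float64(-12.9)), (np.float64(351.98), np.float64(-18.8)), (np.float64(372.27), np.float64(17.9)), (np.float64(382.33), np.float64(22.4))]
[(np.float64(130.21), np.float64(-27.4)), (np.float64(138.96), np.float64(-6.1)), (np.float64(152.2), np.float64(-6.9)), (np.float64(155.97), np.float64(4.0))] [(np.float64(332.88), np.float64(-5.5)), (np.float64(336.59), np.float64(24.5)), (np.float64(340.24), np.float64(-13.9)), (np.float64(351.52), np.float64(-7.3)), (np.float64(372.99), np.float64(7.0)), (np.float64(382.33), np.float64(23.5))]
0.03 [[ 0.6395 -0.1109]
 [ 0.6159 -0.11  ]
 [ 0.6257 -0.0882]
 [ 0.625  -0.1325]]
0.044 [[ 0.634  -0.1093]
 [ 0.6108 -0.1084]
 [ 0.6203 -0.087 ]
 [ 0.6197 -0.1306]]
```

View pics/c2.png

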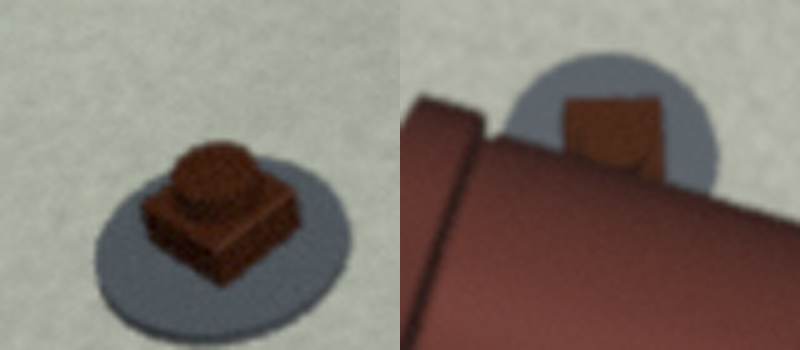

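The coin sits flat on the block: the block's top centre is at (220,198) in the crop and the coin base is at about (217,198). I'll refine the square slate, dome and bar from the first top picture.

```bash
python3 - <<'E'
from h import *
T=cam("top"); im=cv2.imread("pics/top0.png").astype(float)
def ex(c0,c1,r0,r1,z,thr=9,ch=1):
    cm,rm=(c0+c1)/2,(r0+r1)/2
    pc=im[r0:r1,int(cm)-5:int(cm)+6].mean(1)[:,ch].copy(); pr=im[int(rm)-5:int(rm)+6,c0:c1].mean(0)[:,ch].copy()
    r=[r0+a for a,g in edges(pc,thr)];c=[c0+a for a,g in edges(pr,thr)]
    print(np.round(r,2),np.round(c,2),"x",plane(T,[(cm,v) for v in r],z)[:,0].round(4),"y",plane(T,[(u,rm) for u in c],z)[:,1].round(4))
ex(222,283,120,185,.008); ex(332,392,120,185,.008)
ex(322,360,212,250,.010); ex(398,428,226,254,.007)
ex(448,478,152,184,.022)
d=dict(T);d["image"]=im.astype(np.uint8);m=masks(d)
for p,z in(((278,234),.018),((341,230),.012),((413,240),.009)):
    c,A=blob(m[0],p); rc=cv2.minAreaRect((plane(T,A.reshape(-1,2),z)[:,:2]*1000).astype(np.float32)); print(c,rc)
E
```

```text
[133.24 171.24] [231.86 271.83] x [0.6691 0.5778] y [0.183 0.092]
[130.31 172.14] [339.82 382.99] x [0.672  0.5716] y [-0.062  -0.1598]
[220.18 240.61] [330.55 350.42] x [0.463  0.4185] y [-0.0371 -0.0799]
[232.03 246.51] [405.03 420.05] x [0.4348 0.4035] y [-0.1973 -0.2299]
[157.38 177.99] [451.56 473.29] x [0.5984 0.5506] y [-0.308  -0.3568]
[277.78936605 233.95132924] ((434.5505676269531, 75.50594329833984), (24.070043563842773, 87.66980743408203), 74.6693115234375)
[340.35479798 230.40909091] ((440.23321533203125, -58.47264862060547), (39.602230072021484, 39.991947174072266), 43.692039489746094)
[412.79008074 239.31026528] ((418.9419250488281, -213.7074737548828), (29.87744140625, 29.796070098876953), 42.457523345947266)
```

```bash
python3 -m jog '[[[-0.022,0.001,0],[0,0,0]],[[-0.022,0.001,0.04],[0,0,0]],[[-0.022,0.001,0.085],[0,0,0]],[[-0.022,0.001,0.125],[0,0,0]],[[-0.022,0.001,0.14],[0,0,0]]]' 0.85
python3 -m jog '[[[0,0,0.004],[0,0,0]],[[0,0,0.007],[0,0,0]],[[0,0,0.007],[0,0,0]]]'
for i in 1 2; do python3 -m jog '[[[0,0,0],[0,0,0]],[[0,0,0],[0,0,0]],[[0,0,0],[0,0,0]],[[0,0,0],[0,0,0]]]' 0 25;done
python3 -m jog '[[[0,0,-0.03],[0,0,0]],[[0,0,-0.06],[0,0,0]],[[0,0,-0.09],[0,0,0]],[[0,0,-0.1],[0,0,0]],[[0,0,-0.1],[0,0,0]]]'
```

```text
t: 16.5
tool_pos: [0.4436, -0.0611, 0.0101]
tool_rot: [0.0, -3.135, -0.003]
contact_force: [-0.5, 1.2, -0.7]
opening: 0.0729
grip_force: 0.0
t: 16.8
tool_pos: [0.4471, -0.0622, 0.0084]
tool_rot: [-0.0, 3.139, -0.001]
contact_force: [0.1, 0.3, 0.4]
opening: 0.0727
grip_force: 0.0
t: 17.2
tool_pos: [0.4469, -0.062, 0.0089]
tool_rot: [-0.0, 3.139, -0.001]
contact_force: [-0.9, 0.6, 5.5]
opening: 0.0437
grip_force: 25.4
t: 17.6
tool_pos: [0.4469, -0.062, 0.0089]
tool_rot: [-0.0, 3.139, -0.001]
contact_force: [-1.6, 0.3, 5.2]
opening: 0.0443
grip_force: 25.4
t: 18.1
tool_pos: [0.4469, -0.0621, 0.1091]
tool_rot: [-0.0, 3.137, -0.002]
contact_force: [1.0, 0.7, -0.6]
opening: 0.0442
grip_force: 26.2
```

```bash
python3 -m jog '[[[-0.033,0.036,0],[0,0,0]],[[-0.066,0.072,0],[0,0,0]],[[-0.1,0.108,0],[0,0,0]],[[-0.14,0.15,0],[0,0,0]],[[-0.17,0.185,0],[0,0,0]]]'
python3 -m jog '[[[-0.013,0.014,0],[0,0,0]],[[-0.013,0.014,0.03],[0,0,0]],[[-0.013,0.014,0.06],[0,0,0]],[[-0.013,0.014,0.07],[0,0,0]],[[-0.013,0.014,0.07],[0,0,0]]]'
python3 -m jog '[[[0,0,0],[0,0,0]],[[0,0,0],[0,0,0]],[[0,0,0],[0,0,0]]]'
```

```text
t: 18.6
tool_pos: [0.6127, 0.1217, 0.1041]
tool_rot: [0.0, -3.138, 0.001]
contact_force: [-0.0, -0.7, 0.6]
opening: 0.0443
grip_force: 26.2
t: 19.1
tool_pos: [0.6228, 0.1339, 0.0329]
tool_rot: [0.0, -3.134, 0.001]
contact_force: [-0.3, -0.5, -0.0]
opening: 0.0444
grip_force: 26.2
t: 19.4
tool_pos: [0.6272, 0.1343, 0.0393]
tool_rot: [-0.0, 3.138, 0.0]
contact_force: [0.4, 1.7, -0.9]
opening: 0.0443
grip_force: 26.2
```

```bash
python3 -m jog '[[[-0.003,0.0025,0.008],[0,0,0]],[[-0.003,0.0025,0.014],[0,0,0]],[[-0.003,0.0025,0.018],[0,0,0]],[[-0.003,0.0025,0.02],[0,0,0]],[[-0.003,0.0025,0.02],[0,0,0]]]'
python3 -m jog '[[[0,0,0],[0,0,0]],[[0,0,0],[0,0,0]],[[0,0,0.001],[0,0,0]],[[0,0,0.001],[0,0,0]]]'
```

```text
t: 19.9
tool_pos: [0.6288, 0.1368, 0.0171]
tool_rot: [0.0, -3.141, 0.0]
contact_force: [0.6, 0.3, -0.0]
opening: 0.0444
grip_force: 26.2
t: 20.3
tool_pos: [0.629, 0.1368, 0.017]
tool_rot: [0.0, -3.141, 0.0]
contact_force: [-1.5, -0.6, 5.7]
opening: 0.0442
grip_force: 26.6
```

```bash
python3 -m jog '[[[0,0,0],[0,0,0]],[[0,0,0],[0,0,0]],[[0,0,0],[0,0,0]],[[0,0,0],[0,0,0]]]' 0.8
python3 -m jog '[[[0,0,-0.03],[0,0,0]],[[0,0,-0.07],[0,0,0]],[[0,0,-0.12],[0,0,0]],[[0,0,-0.12],[0,0,0]]]'
for i in 1 2; do python3 -m jog '[[[0.02,-0.036,0],[0,0,0]],[[0.04,-0.072,0],[0,0,0]],[[0.06,-0.108,0],[0,0,0]],[[0.08,-0.144,0],[0,0,0]],[[0.1,-0.18,0],[0,0,0]]]';done
python3 - <<'E'
from h import *
T=cam("top");S=cam("scene");print(ctrl.get_obs()["tool_pos"])
a=cv2.resize(S["image"][190:340,190:390],None,fx=3,fy=3,interpolation=2);b=cv2.resize(T["image"][115:265,225:400],None,fx=3.2,fy=3.2,interpolation=2)[:450]
cv2.imwrite("pics/d0.png",T["image"])
cv2.imwrite("pics/d1.png",np.vstack([cv2.resize(S["image"][195:335,190:390],None,fx=2.1,fy=2.1,interpolation=2)[:, :420],cv2.resize(T["image"][120:180,225:395],None,fx=4,fy=4,interpolation=2)[:, :420]]) if 0 else cv2.resize(T["image"][115:265,200:410],None,fx=3.8,fy=3.8,interpolation=2))
E
```

```text
t: 20.7
tool_pos: [0.6289, 0.1368, 0.0161]
tool_rot: [0.0, -3.142, -0.0]
contact_force: [-0.2, -0.2, 0.1]
opening: 0.0683
grip_force: 0.0
t: 21.1
tool_pos: [0.6342, 0.1374, 0.146]
tool_rot: [-0.001, 3.126, 0.003]
contact_force: [1.7, 1.3, 1.4]
opening: 0.0686
grip_force: 0.0
t: 21.6
tool_pos: [0.5281, -0.0444, 0.1362]
tool_rot: [-0.001, 3.141, -0.0]
contact_force: [0.6, -0.4, 0.7]
opening: 0.0685
grip_force: 0.0
t: 22.1
tool_pos: [0.4281, -0.2246, 0.1364]
tool_rot: [-0.001, 3.141, -0.001]
contact_force: [1.4, -0.3, -0.5]
opening: 0.0679
grip_force: 0.0
[ 0.42733255 -0.22665211  0.13651246]
```

View pics/d1.png

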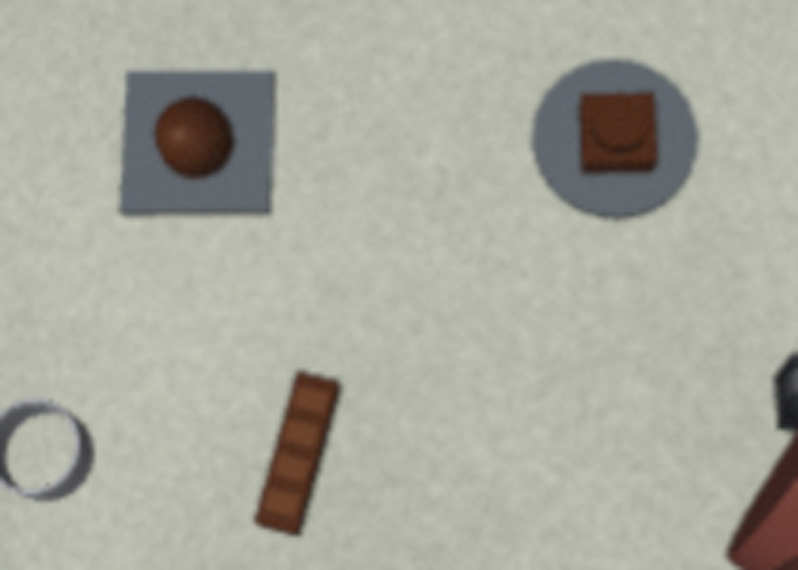

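The dome stands on the square slate, centred to about 1.5 mm, with its crop centre at (194,138) against the slate's (199,142) less parallax. The coin arc is centred on the block. The bar is at crop (299,452) with its long axis about −15.5° from x. Next is the bar.

```bash
python3 -m jog '[[[-0.002,0.05,0],[0,0,0.1]],[[-0.004,0.1,0],[0,0,0.2]],[[-0.006,0.15,0],[0,0,0.2705]],[[-0.008,0.2,0],[0,0,0.2705]],[[-0.0095,0.24,0],[0,0,0.2705]]]' 0.6
python3 -m jog '[[[0.016,0.058,0],[0,0,0]],[[0.016,0.058,0],[0,0,0]],[[0.016,0.058,0],[0,0,0]],[[0.016,0.058,0.05],[0,0,0]],[[0.016,0.058,0.05],[0,0,0]]]'
python3 -m jog '[[[0,0,0],[0,0,0]],[[0,0,0],[0,0,0]],[[0,0,0],[0,0,0]]]'
```

```text
t: 22.7
tool_pos: [0.4382, 0.0198, 0.1364]
tool_rot: [0.421, 3.112, 0.001]
contact_force: [0.9, -0.2, 0.6]
opening: 0.0515
grip_force: 0.0
t: 23.2
tool_pos: [0.4339, 0.0759, 0.0805]
tool_rot: [-0.423, -3.101, 0.003]
contact_force: [-0.8, 0.0, -1.4]
opening: 0.0513
grip_force: 0.0
t: 23.5
tool_pos: [0.4401, 0.0763, 0.0885]
tool_rot: [0.424, 3.109, 0.001]
contact_force: [-0.1, -0.0, 0.9]
opening: 0.0511
grip_force: 0.0
```

```bash
python3 -m jog '[[[0.003,-0.0025,0.03],[0,0,0]],[[0.003,-0.0025,0.06],[0,0,0]],[[0.003,-0.0025,0.075],[0,0,0]],[[0.003,-0.0025,0.082],[0,0,0]],[[0.003,-0.0025,0.082],[0,0,0]]]'
for i in 1 2 ; do python3 -m jog '[[[0,0,0],[0,0,0]],[[0,0,0],[0,0,0]],[[0,0,0],[0,0,0]],[[0,0,0],[0,0,0]]]' 0 30;done
python3 -m jog '[[[0,0,-0.03],[0,0,0]],[[0,0,-0.06],[0,0,0]],[[0,0,-0.08],[0,0,0]],[[0,0,-0.08],[0,0,0]],[[0,0,-0.08],[0,0,0]]]'
```

```text
t: 24.0
tool_pos: [0.4352, 0.0751, 0.0045]
tool_rot: [-0.424, -3.113, 0.0]
contact_force: [-0.3, 0.1, 1.0]
opening: 0.0516
grip_force: 0.0
t: 24.4
tool_pos: [0.4366, 0.0752, 0.006]
tool_rot: [0.423, 3.11, 0.0]
contact_force: [-0.6, -0.7, 6.3]
opening: 0.0254
grip_force: 30.7
t: 24.8
tool_pos: [0.4366, 0.0752, 0.006]
tool_rot: [0.423, 3.11, 0.0]
contact_force: [-0.4, -0.0, 6.6]
opening: 0.0252
grip_force: 30.8
t: 25.3
tool_pos: [0.4348, 0.0753, 0.084]
tool_rot: [0.423, 3.113, 0.0]
contact_force: [0.3, 0.3, -1.5]
opening: 0.0255
grip_force: 29.9
```

```bash
python3 -m jog '[[[-0.04,-0.002,0],[0,0,-0.07]],[[-0.08,-0.004,0],[0,0,-0.14]],[[-0.12,-0.006,0],[0,0,-0.2]],[[-0.16,-0.008,0],[0,0,-0.264]],[[-0.198,-0.0105,0],[0,0,-0.264]]]'
python3 -m jog '[[[0,0,0],[0,0,0]],[[0,0,0.02],[0,0,0]],[[0,0,0.045],[0,0,0]],[[0,0,0.055],[0,0,0]],[[0,0,0.055],[0,0,0]]]'
python3 -m jog '[[[0,0,0],[0,0,0]],[[0,0,0],[0,0,0]],[[0,0,0],[0,0,0]],[[0,0,0],[0,0,0]]]'
```

```text
t: 25.8
tool_pos: [0.6229, 0.0119, 0.0811]
tool_rot: [-0.008, -3.137, -0.001]
contact_force: [0.4, 1.2, 0.0]
opening: 0.0251
grip_force: 29.9
t: 26.3
tool_pos: [0.6196, 0.0128, 0.0255]
tool_rot: [-0.01, -3.134, -0.001]
contact_force: [0.6, 0.3, -0.6]
opening: 0.0254
grip_force: 29.9
t: 26.7
tool_pos: [0.6237, 0.0123, 0.0305]
tool_rot: [0.01, 3.14, -0.0]
contact_force: [-0.1, -0.3, -0.4]
opening: 0.0249
grip_force: 29.9
```

```bash
python3 -m jog '[[[-0.001,0,0.01],[0,0,0]],[[-0.001,0,0.016],[0,0,0]],[[-0.001,0,0.02],[0,0,0]],[[-0.001,0,0.0235],[0,0,0]],[[-0.001,0,0.0235],[0,0,0]]]'
python3 -m jog '[[[0,0,0],[0,0,0]],[[0,0,0],[0,0,0]]]'
python3 -m jog '[[[0,0,0],[0,0,0]],[[0,0,0],[0,0,0]],[[0,0,0],[0,0,0]],[[0,0,0],[0,0,0]]]' 0.6
python3 -m jog '[[[0,0,-0.03],[0,0,0]],[[0,0,-0.07],[0,0,0]],[[0,0,-0.12],[0,0,0]],[[0,0,-0.12],[0,0,0]]]'
python3 -m jog '[[[0.04,-0.04,0],[0,0,0]],[[0.08,-0.08,0],[0,0,0]],[[0.12,-0.12,0],[0,0,0]],[[0.16,-0.16,0],[0,0,0]],[[0.18,-0.17,0],[0,0,0]]]'
python3 -m jog '[[[0.01,-0.03,0],[0,0,0]],[[0.01,-0.06,0],[0,0,0]],[[0.01,-0.08,0],[0,0,0]]]'
python3 - <<'E'
from h import *
T=cam("top");print(ctrl.get_obs()["tool_pos"])
cv2.imwrite("pics/e1.png",cv2.resize(T["image"][115:265,200:410],None,fx=3.8,fy=3.8,interpolation=2))
im=T["image"].astype(float)
pr=im[145:160,285:335].mean(0)[:,1].copy();c=[285+a for a,g in edges(pr,8)]
pc=im[120:185,304:309].mean(1)[:,1].copy();r=[120+a for a,g in edges(pc,8)]
print(c,r,plane(T,[(u,152) for u in c],.02)[:,1],plane(T,[(307,v) for v in r],.022)[:,0],plane(T,[(307,v) for v in r],.0)[:,0])
m=masks(T);cc,A=blob(m[0],(307,152));print(cc,cv2.minAreaRect((plane(T,A.reshape(-1,2),.018)[:,:2]*1000).astype(np.float32)))
E
```

```text
t: 27.2
tool_pos: [0.6239, 0.0123, 0.0061]
tool_rot: [-0.01, -3.141, -0.0]
contact_force: [-2.6, 0.8, 2.8]
opening: 0.0252
grip_force: 30.3
t: 27.4
tool_pos: [0.6239, 0.0123, 0.0061]
tool_rot: [-0.01, -3.141, 0.0]
contact_force: [-4.0, -0.6, 4.0]
opening: 0.0251
grip_force: 30.5
t: 27.8
tool_pos: [0.6239, 0.0123, 0.0056]
tool_rot: [-0.01, -3.142, 0.0]
contact_force: [-0.2, 0.1, 0.4]
opening: 0.0511
grip_force: 0.0
t: 28.2
tool_pos: [0.6294, 0.0118, 0.1353]
tool_rot: [0.01, 3.126, -0.002]
contact_force: [1.1, -0.6, 0.8]
opening: 0.0516
grip_force: 0.0
t: 28.7
tool_pos: [0.4416, -0.1579, 0.1257]
tool_rot: [0.01, 3.141, -0.001]
contact_force: [1.0, -1.1, 1.1]
opening: 0.0512
grip_force: 0.0
t: 29.0
tool_pos: [0.4318, -0.2383, 0.1258]
tool_rot: [0.013, 3.141, -0.001]
contact_force: [0.4, -0.0, 0.0]
opening: 0.0513
grip_force: 0.0
[ 0.43204866 -0.24042042  0.12608003]
[np.float64(300.37), np.float64(311.83)] [np.float64(131.03), np.float64(170.89)] [0.02671511 0.00112095] [0.6662826  0.57212884] [0.67562512 0.5790201 ]
[305.99949495 151.06666667] ((621.7316284179688, 14.197134971618652), (22.446134567260742, 87.99166107177734), 89.42533111572266)
```

View pics/e1.png

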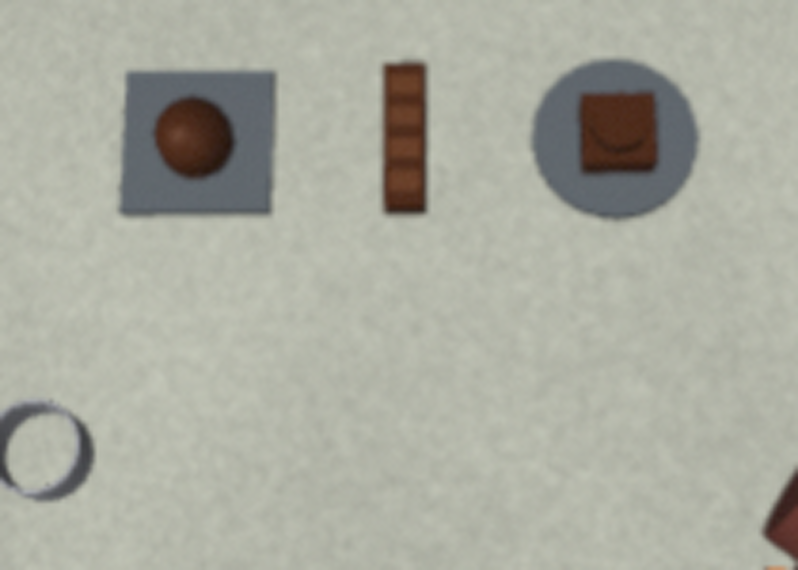

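The bar lies crosswise, centred at (0.6226,0.0137) against a target of (0.6226,0.0133). The dome and the block-and-coin stack are in place, and the cutter hasn't moved. Handing in.

```bash
python3 -c "
from station import job
print(job.finish_job())"
```

```text
the job is handed in; nothing more can be done
None
```

The tasting set is laid out and handed in after about 29 s of robot time: by the top camera the block, coin, dome and bar each sit within about 2 mm of where they belong, and the arm never went near the cutter or jar.

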